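Run the vortex mixer in touch mode with a centrifuge tube

TASK

Switch the vortex mixer to touch mode by pressing down the raised right-hand end of its rocker switch fully home. Then lift the centrifuge tube out of the metal rack and, keeping it upright in the grip, press its foot straight down into the mixer's rubber cup until the sprung cup has sunk about 5 mm, half of its travel, at no time forcing it down to its stop. Finish like that: the program ends with the gripper still holding the tube and keeping the cup pressed, all other things left where they stand.

Things in the scene. Friction and masses are not known exactly. Their poses are not given: they have to be found in the camera images.
- mixer: vortex mixer, fixed to the bench: white housing 160 mm deep (x), 108 mm wide (y), 78 mm high, black rubber cup on top, control panel in front sloping 20 degrees down to the front. Origin: centre of underside; x to its back, y to its left as the robot faces it, z up. On the panel: the rocker switch (right) and a dial 25 mm wide, 16 mm high (left, 48 mm from the rocker), left alone
- mixer_switch (a joint): the black rocker switch on the panel, 22 mm (front to back) by 33 mm (side to side), rocking sideways: 0 rad = its left end down, right end raised about 5 mm (off, as found); 0.32 rad = right end down (touch mode). It is stiff and stays where it is left: about 3 to 4 N straight down near its right end turns it, till it stops at 0.32
- switch_right_end (a point): point on the upper face of the rocker, 2 mm from its right end (moves with the rocker), in the middle of its width; the place to press straight down. At the start about 64 mm above the bench and 10 mm above the panel round it; 4.5 mm lower when home. Closed fingertips have room there
- rack: sheet-metal tube rack, fixed to the bench, 56 mm (x) by 188 mm (y), 63 mm high, four 33 mm holes in one row along its y, 45 mm apart. Origin: centre of its underside; z up. Things in it stand on its lower shelf, 7 mm above the bench
- tube: 50 ml centrifuge tube standing upright in one hole of the rack (any but the last at the rack's +y end): 111 mm tall, body 30 mm in diameter, flat foot, screw cap 34 mm in diameter from 98 to 111 mm above the foot; about 45 g. Origin: centre of its foot's underside; z towards the cap. The only tall thing in the rack: cap 118 mm above the bench, the vials end at 61 mm
- mixer_cup (a joint): how far the mixer's rubber cup is pressed down, m: 0 = up, 0.010 = on its stop. A spring lifts it: it starts to sink at 3 N and takes 1 N more for every mm (8 N at 5 mm)
- cup_floor (a point): centre of the flat floor of the cup's recess (moves with the cup), 100 mm above the bench when the cup is up; the tube's foot stands here. The recess is 35 mm wide and 18 mm deep, with a lip that widens to 41 mm at the top
- cup_rim (a point): centre of the cup's upper rim (moves with the cup), 118 mm above the bench when up; the rim is 51 mm wide outside
- vial_1: open glass vial in the rack, 21 mm wide, 52 mm tall; stays in the rack. Origin: underside centre
- vial_2: open glass vial in the rack, 28 mm wide, 54 mm tall; stays in the rack. Origin: underside centre
- spare_tube: a like centrifuge tube, 111 mm tall, that stands by itself on the bench, not in the rack; left alone. Origin: underside centre
- beaker_small: small glass beaker, 47 mm wide, 56 mm tall, standing on the bench; left alone. Origin: underside centre
- bottle_o1: glass bottle with screw cap, 46 mm wide, 97 mm tall, behind the work; left alone. Origin: underside centre
- bottle_o2: a like bottle, 46 mm wide, 97 mm tall, behind the work; left alone. Origin: underside centre

How it is judged:
On the way, in this order (a step that is already met when the one before it is completed fails the run):
1. the rocker switch is over: its right end is down (value of joint mixer_switch above 0.26 rad), for 0.2 s.
2. the fingers have lifted the tube clear of the rack (z of tube in the frame of rack above 0.07 m and contact force between the fingers and tube above 2 N), for 0.2 s.
At the end, for the whole second after the job is handed in: Rocker over (above 0.26 rad); the fingers grip the tube (over 4 N), upright within 0.12 rad, still, foot within 4 mm of the cup's floor and 5 mm of its centre; the tube alone presses the cup 3 to 7 mm down (over 3 N); neither fingers nor arm press on the mixer (value of joint mixer_switch above 0.26 rad and value of joint mixer_cup between 0.003 and 0.007 m and horizontal distance between tube and cup_floor below 0.005 m and z of tube in the frame of cup_floor below 0.004 m and angle between tube's own z axis and vertical below 0.12 rad and linear speed of tube below 0.02 m/s and contact force between tube and mixer above 3 N and contact force between the fingers and tube above 4 N and contact force between each of the arm, the fingers and mixer below 1 N); the arm keeps its last pose, push and grip.
It fails at once if the cup is forced down to its stop (over 9 mm of 10) (value of joint mixer_cup above 0.009 m).
It fails at once if the tube is tipped over (more than 0.5 rad) (angle between tube's own z axis and vertical above 0.5 rad).
It fails at once if another thing is moved by more than 30 mm (distance of any of vial_1, vial_2, spare_tube, beaker_small, bottle_o1, bottle_o2 from where it was at the start of the episode above 0.03 m).
It also fails if it takes over 58 s, if anything falls off the work surface, if the arm or the gripper's body presses on something with over 40 N, if the wrist force passes 120 N, or if a joint passes its speed limit or range.

ROBOT

A 7-joint arm with a two-finger parallel gripper is mounted at the origin on a cart in front of the work surface, level with it; the furniture and walls round the work are solid. World frame = base frame: x ahead of the robot, y to its left, z up, the work surface at z = 0. Lengths are in m, angles in rad, forces in N, time in s.
With the tool pointing down it reaches from about 0.4 to 0.9 m from the base axis. Payload 5.5 kg.
Tool frame: the origin (TCP) lies midway between the tips of the shut fingers; the grasp point (between the pads) lies 19 mm behind it (manip.grip_depth is the distance from the TCP to the grasp point, in m); z points along the fingers, x is the direction in which the jaws open and shut, and the axes are right-handed (so a half turn about z gives the same grasp; the last joint's range is limited). The gripper opens to 92 mm and grips with 3 to 60 N. Pads are 19 mm wide; open, the fingers measure 130 mm over their backs; the gripper's body (75 mm by 190 mm) begins 47 mm behind the grasp point.
Start: joints at [1.612, 0.501, -0.427, 1.55, 0.221, 1.138, -0.21], TCP at [0.143, -0.634, 0.227] pointing down, gripper open.
Joint ranges: [-2.88, 2.88], [-0.31, 2.03], [-1.54, 1.56], [0.2, 2.42], [-1.41, 4.55], [0.19, 2.02], [-2.57, 2.57]. Speed limits (rad/s): [2.57, 2.57, 3.14, 3.14, 3.14, 3.14, 3.14].

INTERFACE

Orientations are given as a unit quaternion [x, y, z, w].
In Python, from bench import manip, effector, viewer gives the robot as it stands. Calls block until the motion is done:
- manip.move_pose(position, orientation): joint-space move of the TCP to a pose.
- manip.servo_line(position, ori=None, vel=0.15): straight line of the TCP; ori=None keeps the orientation; vel is the mean speed in m/s.
- manip.movej(angles): joint-space move.
- effector.open_jaws() and effector.close(f_grip=None): open the fingers fully, or close them until they stop; f_grip is the grip in N (None keeps the last).
- manip.sleep(seconds).
- manip.solve_ik(position, orientation): joint angles nearest the present ones, or None.
- viewer.get_image(name): name is "side" or "top" or "wrist"; returns the picture (384x512x3 uint8, red, green, blue); there is no depth.
- viewer.get_calibration(name): a dict with "vfov" (degrees; the focal length in pixels is half the picture's height over the tangent of half this angle, whatever the lens; pixels are square), "cx", "cy" (the principal point, pixels), "eye" and "attitude" of the camera in the world. Camera axes: x right, y down, z forward; pixel columns grow to the right and rows downward; lengths in m; the calibration is good to about 2 mm. A picture is of the moment at which its call begins: read the wrist's pose just before it. get_calibration takes no time and is no camera call; for the wrist camera it gives the pose at the moment of the call.
A pose or a line that the arm cannot do raises manip.PlanningError and nothing moves.
- manip.hand_in(): hands the job in, once; it reports no verdict.
Readings, each from a call of its own:
- manip.current_clock(): time.
- manip.current_q(): joint angles.
- manip.current_joint_velocities(): joint speeds.
- manip.current_tau(): joint torques, N m.
- manip.current_tool_pos(): TCP position.
- manip.current_tcp_rot(): TCP orientation.
- manip.current_force(): force on the tool from outside, world axes, zero at the start.
- manip.current_wrist_torque(): the same for the moment, N m.
- manip.current_finger_gap(): finger opening in m.
Only numpy, scipy, OpenCV 4.12 (cv2) and the standard library are available. Lean on these libraries where they do the work, as an engineer would, in place of code of your own. Each camera call takes 0.05 s, during which the arm holds its last target. There are 200 camera calls.

## Working session

There is one attempt and no reset: what is moved stays moved. The work goes in short steps, each a Python script; the robot and the scene stay as the last script left them, time stands still between calls to the robot, and variables do not carry over. Pictures are saved under pics/ and viewed, about 8 in all and at most 12, crops included, and the job is handed in when it is done.

```bash
ls; mkdir -p pics
python3 - <<'E'
from bench import manip, effector, viewer
import cv2
for n in ("side","top"):
    im=viewer.get_image(n); cv2.imwrite(f"pics/{n}0.png",im[:,:,::-1]); print(n,viewer.get_calibration(n))
print(manip.current_clock(),manip.current_tool_pos(),manip.current_tcp_rot())
E
```

```text
pics
side {'vfov': 52.97146525498726, 'cx': 246.00773177296327, 'cy': 191.7866472569118, 'eye': array([0.1712143 , 0.58638422, 0.65803098]), 'attitude': array([-0.23534578,  0.85981754, -0.43494655,  0.12707344])}
top {'vfov': 56.485898744881126, 'cx': 260.63473579123405, 'cy': 182.40555731708605, 'eye': array([ 0.42735879, -0.04774218,  1.04757976]), 'attitude': array([-0.70125714,  0.71037977, -0.05064227,  0.03216168])}
0.1 [ 0.14277976 -0.63347952  0.22577278] [ 7.81021801e-01 -6.24503139e-01 -6.75802531e-04 -5.64930876e-04]
```

View pics/top0.png

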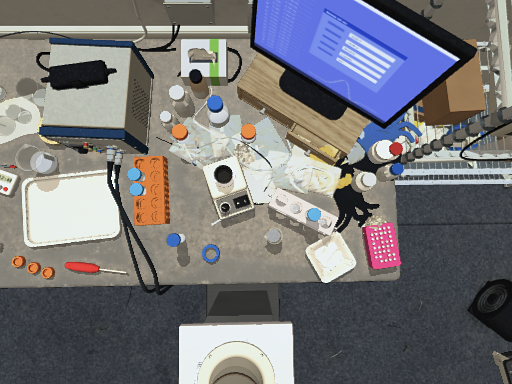

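View pics/side0.png

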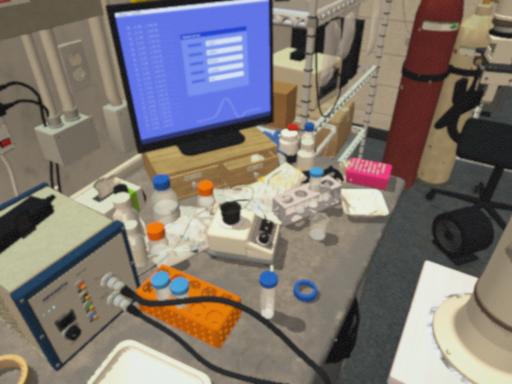

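Top: mixer with cup near (223,175) and its panel near (234,205); rack near (303,212), with the blue-capped tube near (314,215). The spare tube is at (174,240) and the beaker at (274,237). The side view agrees. I'll zoom in for pixels.

```bash
cat > h.py <<'E'
import numpy as np, cv2
from scipy.spatial.transform import Rotation as R
def ray(cal,u,v,H=384):
    f=H/2/np.tan(np.radians(cal["vfov"])/2)
    d=R.from_quat(cal["attitude"]).apply([(u-cal["cx"])/f,(v-cal["cy"])/f,1])
    return np.array(cal["eye"]),d
def onz(cal,u,v,z):
    e,d=ray(cal,u,v); return e+d*(z-e[2])/d[2]
def proj(cal,p,H=384):
    f=H/2/np.tan(np.radians(cal["vfov"])/2)
    c=R.from_quat(cal["attitude"]).inv().apply(np.array(p)-cal["eye"]); return f*c[0]/c[2]+cal["cx"],f*c[1]/c[2]+cal["cy"]
E
python3 - <<'E'
from bench import viewer
from h import *
t=viewer.get_calibration("top")
im=cv2.imread("pics/top0.png")
cv2.imwrite("pics/topc.png",cv2.resize(im[150:260,190:350],None,fx=5,fy=5,interpolation=cv2.INTER_CUBIC))
for n,u,v,z in [("cup",223,175,.118),("switch",240,208,.064),("cap",314,215,.118),("rackc",303,212,.063),("spare",174,240,.111),("beaker",274,237,.056)]: print(n,onz(t,u,v,z).round(3))
E
```

```text
cup [0.557 0.025 0.118]
switch [ 0.473 -0.017  0.064]
cap [ 0.45  -0.211  0.118]
rackc [ 0.46  -0.19   0.063]
spare [0.391 0.152 0.111]
beaker [ 0.392 -0.109  0.056]
```

View pics/topc.png

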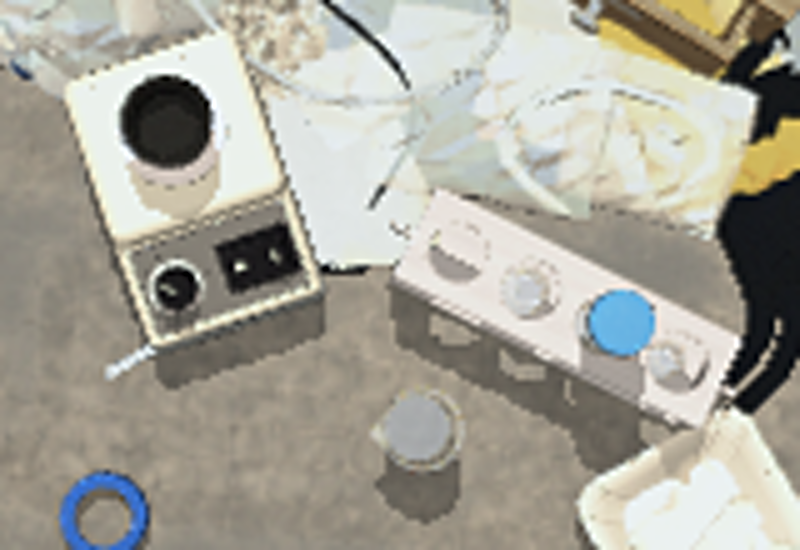

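Crop: cup rim at crop (166,121), rocker's black rectangle roughly (218,238)-(300,272), and the left and right housing edges are clear. The tube cap is at (622,323) in the rack's third hole from the left. Next I'll go above the mixer with the wrist camera.

Run:
```python
from bench import manip, effector, viewer
from h import *
t=viewer.get_calibration("top")
c=lambda x,y,z:onz(t,190+x/5,150+y/5,z)
for a,b in [((68,85),(115,245)),((230,30),(285,185))]:
    p=c(*a,.078);q=c(*b,.078);print("yaw",np.degrees(np.arctan2(*(p-q)[1::-1])))
p=c(430,190,.063);q=c(740,340,.063);print("rack +y dir",p,q,np.degrees(np.arctan2(*(p-q)[1::-1])),np.linalg.norm(p-q))
cup=c(166,121,.118);cap=c(622,323,.118);print("cup",cup,"cap",cap)
for s in [(218,238),(283,218),(300,272),(230,293)]:print(c(*s,.060))
y=np.radians(15)
effector.close(10)
def ori(a): # tool x at world angle a, pointing down
    x=np.array([np.cos(a),np.sin(a),0]);z=np.array([0,0,-1.]);return R.from_matrix(np.c_[x,np.cross(z,x),z]).as_quat()
for a in (y+np.pi/2,y-np.pi/2):
  s=manip.solve_ik([.47,-.02,.25],ori(a));print(a,s)
manip.servo_line([.143,-.634,.30])
for a in (y+np.pi/2,y-np.pi/2):
  try:
    manip.move_pose([.45,-.02,.25],ori(a));break
  except manip.PlanningError as e:print(e)
w=viewer.get_calibration("wrist");im=viewer.get_image("wrist")
cv2.imwrite("pics/w1.png",im[:,:,::-1]);print(w,manip.current_q(),manip.current_tool_pos(),manip.current_clock())
np.save("w1.npy",w,allow_pickle=True)
for n,p in [("cup",cup),("sw",[.473,-.017,.064])]:print(n,proj(w,p))
```

```text
yaw 16.30137146156669
yaw 18.846425723342644
rack +y dir [ 0.52700951 -0.11674882  0.063     ] [ 0.4418568  -0.28632088  0.063     ] 63.335919007715084 0.1897515887895578
cup [0.55940962 0.02490313 0.118     ] cap [ 0.45070909 -0.211589    0.118     ]
[0.50203832 0.00090349 0.06      ]
[ 0.51268962 -0.03510802  0.06      ]
[ 0.48266287 -0.04419425  0.06      ]
[ 0.47159992 -0.00552679  0.06      ]
1.832595714594046 [ 1.06956747  0.35420001 -1.28414181  1.94204785  0.37773476  1.12447699
  1.46624742]
-1.3089969389957472 [ 1.02406769  0.31282763 -1.20895949  1.9427796   0.3276447   1.10703587
 -1.62799474]
{'vfov': 62.45839778562446, 'cx': 261.20243250467854, 'cy': 194.05029390420566, 'eye': array([ 0.3732643 , -0.04240772,  0.40748522]), 'attitude': array([0.60199321, 0.78360297, 0.12161177, 0.09370775])} [ 1.1142713   0.27997667 -1.28077017  1.98385475  0.30245178  1.09476203
  1.53327732] [ 0.45022112 -0.02079938  0.25001642] 4.6667
cup (np.float64(277.43474300241286), np.float64(288.4610580524103))
sw (np.float64(260.32332393387304), np.float64(188.6138541859657))
```

View pics/w1.png

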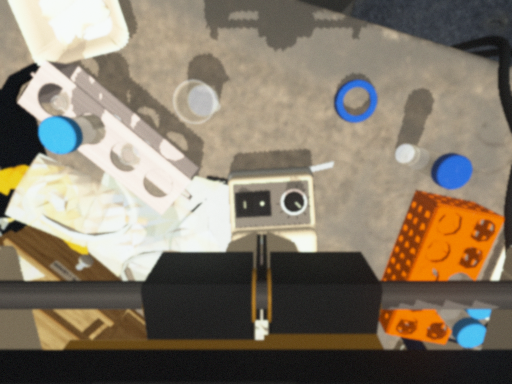

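Wrist view: rocker (black rectangle) at about (253,204), dial at (294,203), rack and tube at upper left; the closed fingers are thin at (263,240). I'll take the contours of the rocker and dial.

```bash
cat >> h.py <<'E'
def ori(a):
    x=np.array([np.cos(a),np.sin(a),0]);z=np.array([0,0,-1.]);return R.from_matrix(np.c_[x,np.cross(z,x),z]).as_quat()
E
python3 - <<'E'
from h import *
from bench import viewer
w=np.load("w1.npy",allow_pickle=True).item()
im=cv2.imread("pics/w1.png")
g=cv2.cvtColor(im,cv2.COLOR_BGR2GRAY)
m=(g<70).astype(np.uint8);roi=np.zeros_like(m);roi[180:226,225:312]=1
cs,_=cv2.findContours(m*roi,cv2.RETR_EXTERNAL,cv2.CHAIN_APPROX_NONE)
for c in cs:
    if cv2.contourArea(c)<60:continue
    r=cv2.minAreaRect(c);print(r,cv2.contourArea(c))
    b=cv2.boxPoints(r);P=np.array([onz(w,*q,.061) for q in b]);print(P.round(4).tolist(),onz(w,*r[0],.061))
    print([np.linalg.norm(P[i]-P[i-1]).round(4) for i in range(4)])
# panel/housing: front edge corners
cv2.imwrite("pics/w1c.png",cv2.resize(im[160:240,215:325],None,fx=7,fy=7,interpolation=cv2.INTER_CUBIC))
# cap
for n in ("w1","top0"):
    h=cv2.cvtColor(cv2.imread(f"pics/{n}.png"),cv2.COLOR_BGR2HSV);cal=w if n=="w1" else viewer.get_calibration("top")
    m=cv2.inRange(h,(95,120,120),(108,255,255));k,l,s,ct=cv2.connectedComponentsWithStats(m)
    for i in range(1,k):
        if s[i,4]>60:print(n,ct[i],s[i],onz(cal,*ct[i],.118).round(4))
E
```

```text
((293.5000305175781, 201.0), (16.26345443725586, 17.677669525146484), 45.0) 182.5
[[0.4826, 0.0109, 0.061], [0.4644, 0.0205, 0.061], [0.4743, 0.0374, 0.061], [0.4928, 0.0278, 0.061]] [0.47842992 0.02412807 0.061     ]
[np.float64(0.0198), np.float64(0.0206), np.float64(0.0195), np.float64(0.0208)]
((252.6707000732422, 203.40171813964844), (23.89986228942871, 33.58899688720703), 86.633544921875) 737.5
[[0.4857, -0.0434, 0.061], [0.4736, -0.0069, 0.061], [0.5013, 0.0024, 0.061], [0.5139, -0.035, 0.061]] [ 0.49345023 -0.02075395  0.061     ]
[np.float64(0.0294), np.float64(0.0385), np.float64(0.0293), np.float64(0.0394)]
w1 [362.11904762  89.8968254 ] [342  81  34  28 126] [0.3481 0.0414 0.118 ]
w1 [343.53521127 109.53521127] [337  95  18  26  71] [0.3678 0.0313 0.118 ]
w1 [ 57.80628717 134.81648258] [  38  116   42   38 1177] [ 0.4555 -0.2113  0.118 ]
w1 [462.72560976 167.68902439] [453 157  18  27 164] [0.3888 0.1565 0.118 ]
w1 [448.26771654 168.86614173] [441 159  16  20 127] [0.3934 0.1439 0.118 ]
w1 [478.60952381 313.21428571] [466 309  25  12 210] [0.533  0.2452 0.118 ]
w1 [470.87694974 334.75043328] [456 322  30  26 577] [0.5614 0.25   0.118 ]
top0 [133.528 173.624] [128 168  12  12 125] [0.5634 0.2578 0.118 ]
top0 [135.83333333 188.8030303 ] [130 183  13  13 132] [0.5237 0.2508 0.118 ]
top0 [313.7578125 214.140625 ] [308 208  13  13 128] [ 0.4519 -0.2099  0.118 ]
```

View pics/w1c.png

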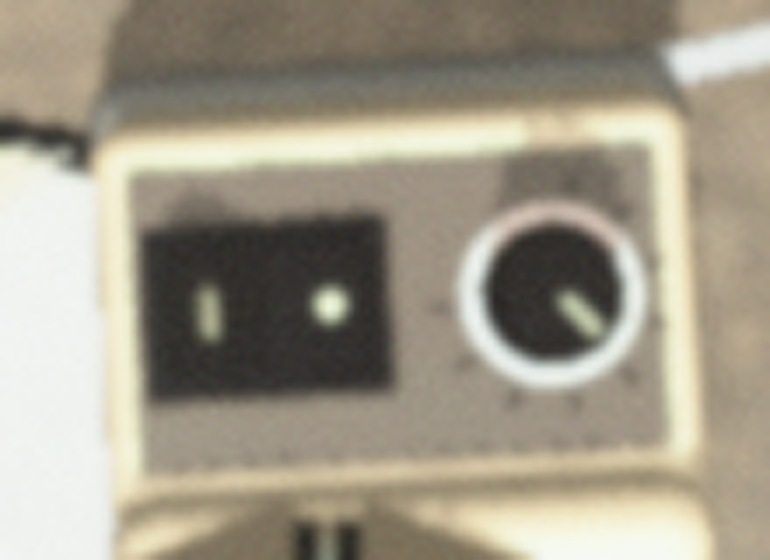

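The rocker centre is (0.493,-0.021), with both views agreeing within about 1 mm. Mixer yaw is about 17.8°, so the right end is at about (0.4975,-0.0345). I'll press with force monitoring.

Run:
```python
from bench import manip, effector, viewer
from h import *
a=np.radians(17.8);o=ori(a+np.pi/2)
p=np.array([.4975,-.0345])
manip.servo_line([*p,.12],o,vel=.2)
manip.servo_line([*p,.075],o,vel=.1);manip.sleep(.3)
f0=manip.current_force();print("f0",f0,manip.current_tool_pos())
z=.072
while z>.052:
    manip.servo_line([*p,z],o,vel=.02);manip.sleep(.05)
    f=manip.current_force()-f0;t=manip.current_tool_pos();print(round(z,4),t.round(4),f.round(2))
    if f[2]>14:break
    z-=.001
manip.servo_line([*p,.10],o,vel=.15)
manip.servo_line([.42,-.04,.25],o,vel=.3)
w=viewer.get_calibration("wrist");im=viewer.get_image("wrist")
cv2.imwrite("pics/w2.png",im[:,:,::-1]);np.save("w2.npy",w,allow_pickle=True)
u,v=map(int,proj(w,[.493,-.021,.06]));print(u,v,manip.current_clock())
cv2.imwrite("pics/w2c.png",np.hstack([cv2.resize(i,(400,340),interpolation=cv2.INTER_CUBIC) for i in (cv2.imread("pics/w1.png")[180:226,228:282],im[v-23:v+23,u-27:u+27,::-1])]))
```

```text
f0 [-0.26669906  1.28090402 -0.43127529] [ 0.49785345 -0.034593    0.07543998]
0.072 [ 0.4974 -0.0345  0.0719] [ 1.42 -1.52 -0.43]
0.071 [ 0.4975 -0.0345  0.071 ] [ 0.18 -1.98  0.24]
0.07 [ 0.4975 -0.0345  0.07  ] [ 0.81 -0.7   0.96]
0.069 [ 0.4975 -0.0345  0.069 ] [ 0.44 -1.3   0.62]
0.068 [ 0.4976 -0.0345  0.0681] [ 0.02 -1.36  1.23]
0.067 [ 0.4978 -0.0346  0.0672] [ 0.42 -1.46  3.33]
0.066 [ 0.498  -0.0346  0.0662] [ 0.17 -2.23  3.82]
0.065 [ 0.4981 -0.0347  0.0652] [ 2.95 -3.06  4.53]
0.064 [ 0.4982 -0.0347  0.0643] [ 4.37 -3.55  5.14]
0.063 [ 0.4984 -0.0348  0.0633] [ 3.85 -4.29  5.23]
0.062 [ 0.4987 -0.0349  0.0628] [ 3.45 -4.23 10.99]
0.061 [ 0.4989 -0.0349  0.0624] [ 1.61 -5.13 17.6 ]
258 230 11.4917
```

View pics/w2c.png

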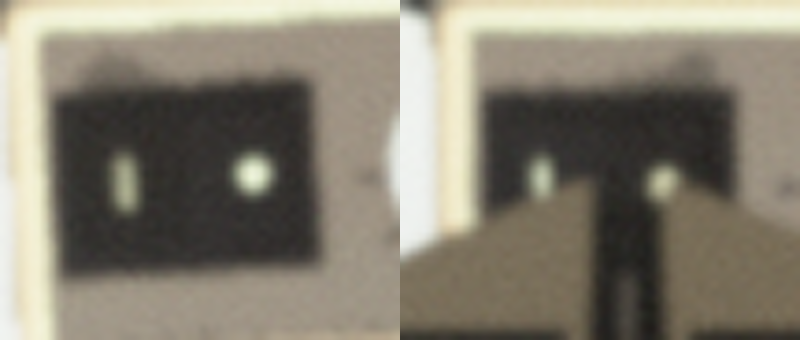

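The press went as expected: contact at z≈0.0675, a 4–5 N plateau over 4.5 mm, then a hard stop (17 N). The crop shows the raised-end shadow has swapped to the left end, so the rocker is over. Next are near views of the cup and the tube with jaws open.

Run:
```python
from bench import manip, effector, viewer
from h import *
a=np.radians(17.8);o=ori(a+np.pi/2)
effector.open_jaws()
for n,p in [("c3",[.51,.01,.26]),("t3",[.40,-.23,.26])]:
    manip.move_pose(p,o);manip.sleep(.3)
    w=viewer.get_calibration("wrist");im=viewer.get_image("wrist")
    cv2.imwrite(f"pics/{n}.png",im[:,:,::-1]);np.save(n+".npy",w,allow_pickle=True)
    print(n,w["eye"],R.from_quat(w["attitude"]).apply([0,0,1]),proj(w,[.5594,.0249,.118]),proj(w,[.4525,-.2102,.118]))
h=np.hstack([cv2.resize(cv2.imread(f"pics/{n}.png"),(400,300)) for n in("c3","t3")]);cv2.imwrite("pics/ct3.png",h)
print(manip.current_clock())
m=cv2.inRange(cv2.cvtColor(cv2.imread("pics/t3.png"),cv2.COLOR_BGR2HSV),(95,120,120),(108,255,255));k,l,s,ct=cv2.connectedComponentsWithStats(m)
w=np.load("t3.npy",allow_pickle=True).item()
for i in range(1,k):
    if s[i,4]>300:print(ct[i],s[i],onz(w,*ct[i],.118).round(4))
```

```text
c3 [ 0.43370768 -0.01643551  0.41761236] [ 0.28904821  0.09088959 -0.95299014] (np.float64(262.69928482590535), np.float64(228.3894139243128)) (np.float64(41.345342639207075), np.float64(43.321792320745374))
t3 [ 0.3249067  -0.25479256  0.41754836] [ 0.28890217  0.09319857 -0.9528114 ] (np.float64(423.06261375810425), np.float64(364.2806025051611)) (np.float64(264.3067136131238), np.float64(230.7382493521606))
15.2417
[260.52145644 230.87776333] [245 216  32  31 769] [ 0.4539 -0.2139  0.118 ]
```

View pics/ct3.png

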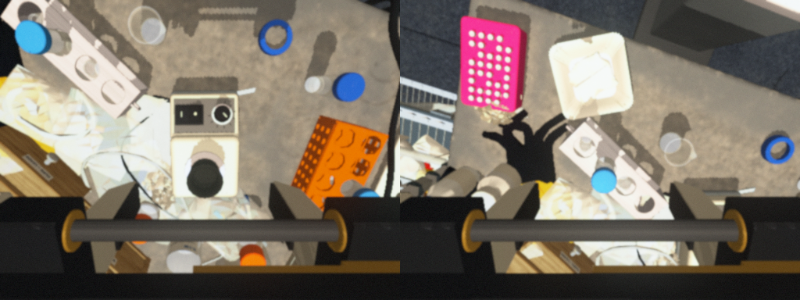

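Cup in c3 is at full-res (262,228), matching the prediction. The tube cap in t3 is at (260.5,231), about 4 mm from the top-view estimate. I'll zoom in on the cup for the rim.

Run:
```python
from h import *
im=cv2.imread("pics/c3.png");w=np.load("c3.npy",allow_pickle=True).item()
c=im[190:270,215:310];t=cv2.imread("pics/t3.png")[195:275,215:310]
g=np.hstack([cv2.resize(x,(400,337),interpolation=cv2.INTER_CUBIC) for x in (c,t)])
b=cv2.convertScaleAbs(g[:,:400],alpha=3);cv2.imwrite("pics/c3c.png",np.vstack([g]) if 0 else np.hstack([b,g[:,400:]]))
m=(cv2.cvtColor(im,cv2.COLOR_BGR2GRAY)<75).astype(np.uint8);m[:195]=0;m[265:]=0;m[:,:225]=0;m[:,300:]=0
cs,_=cv2.findContours(m,cv2.RETR_EXTERNAL,cv2.CHAIN_APPROX_NONE);k=max(cs,key=cv2.contourArea)
print(cv2.boundingRect(k),cv2.fitEllipse(k))
# predicted rim outline bbox at estimate
q=np.array([proj(w,[.5594+.0255*np.cos(s),.0249+.0255*np.sin(s),.118]) for s in np.linspace(0,6.28,60)]);print(q.min(0),q.max(0))
```

```text
(240, 204, 44, 49) ((261.755126953125, 228.5503692626953), (41.988059997558594, 47.65739059448242), 0.2526033818721771)
[237.89701469 205.04147525] [287.50807879 250.67817477]
```

View pics/c3c.png

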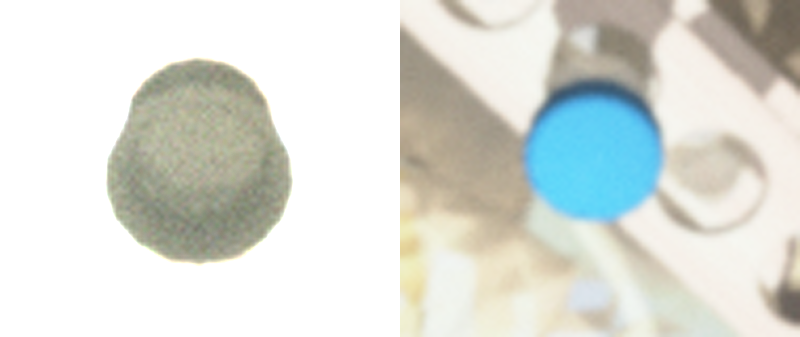

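Cup: the rim's large lower arc is centred at crop (199,170), full-res (262.3,230.4). The cap disc is clean at (260.5,231). I'll grasp now and check the cup/tube alignment with the same camera.

Run:
```python
from bench import manip, effector, viewer
from h import *
c=np.load("c3.npy",allow_pickle=True).item();print("cup w",onz(c,262.3,230.4,.118))
a=np.radians(17.8);o=ori(a+np.pi/2);t=[.4539,-.2137]
manip.servo_line([*t,.20],o,vel=.2)
manip.servo_line([*t,.071],o,vel=.12);manip.sleep(.2)
print(manip.current_tool_pos(),manip.current_force())
effector.close(30);manip.sleep(.2)
print("gap",manip.current_finger_gap(),manip.current_tool_pos(),manip.current_force())
manip.servo_line([*t,.20],o,vel=.12);manip.sleep(.3)
print("gap",manip.current_finger_gap(),manip.current_tool_pos(),manip.current_force(),manip.current_clock())
```

```text
cup w [0.56166912 0.02519769 0.118     ]
[ 0.45425678 -0.21401053  0.0715537 ] [ 0.0163603  -0.24682613 -0.07265852]
gap 0.03274510449232161 [ 0.45388985 -0.21365491  0.07098927] [-0.38931249  0.54463359 -0.88916548]
gap 0.03269362998958631 [ 0.45375643 -0.21352095  0.19965561] [ 0.04744242  0.91360397 -1.12176149] 19.9083
```

Run:
```python
from bench import manip, effector, viewer
from h import *
a=np.radians(17.8);o=ori(a+np.pi/2)
manip.servo_line([.561,.0252,.20],o,vel=.2);manip.sleep(.4)
p=manip.current_tool_pos();f=p[2]-.064;print(p,manip.current_force(),manip.current_clock())
out=[]
for n in("side","top","wrist"):
    im=viewer.get_image(n)[:,:,::-1].copy();cv2.imwrite(f"pics/{n}4.png",im);w=viewer.get_calibration(n)
    for z,r in((f+.111,.017),(f,.015),(.118,.0255)):
        q=np.array([proj(w,[p[0]+r*np.cos(s),p[1]+r*np.sin(s),z]) for s in np.linspace(0,6.28,60)]);print(n,round(z,3),q.min(0).round(1),q.max(0).round(1))
    u,v=map(int,proj(w,[p[0],p[1],.17]))
    if n=="wrist":u,v=256,300
    x0=max(0,u-50);y0=max(0,min(v-60,264));out.append(cv2.resize(im[y0:y0+120,x0:x0+100],(260,312),interpolation=cv2.INTER_CUBIC));print(n,"crop",x0,y0)
cv2.imwrite("pics/a4.png",np.hstack(out))
```

```text
[0.56097541 0.02481093 0.20002704] [ 0.05613543 -0.10455255 -0.13295894] 21.7667
side 0.247 [218.8 153.8] [235.3 162.4]
side 0.136 [222.5 196.8] [235.9 205. ]
side 0.118 [218.2 200.3] [240.8 214.3]
side crop 178 128
top 0.247 [211.2 158.1] [226.3 173. ]
top 0.136 [216.8 166.8] [228.5 178.4]
top 0.118 [213.5 164. ] [233.  183.3]
top crop 171 110
wrist 0.247 [221.8 261.3] [305.  332.3]
wrist 0.136 [242.3 186.7] [282.7 224.7]
wrist 0.118 [230.4 167.1] [294.4 227.8]
wrist crop 206 240
```

View pics/a4.png

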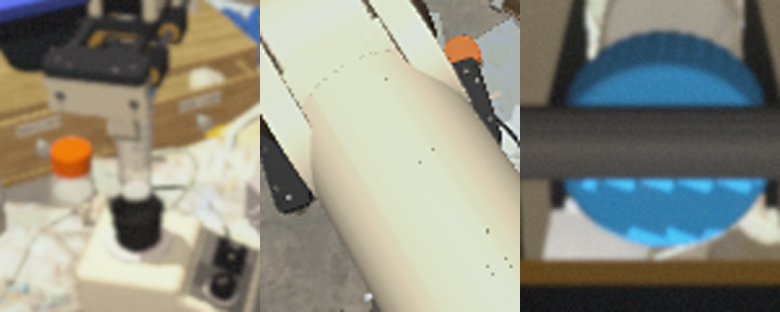

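Side crop: the tube foot and the cup are both centred at column ≈230.4. Wrist: the cap top is about 2 rows (≈1 mm) from the prediction. I'll check the foot and cup in the wrist view.

Run:
```python
from h import *
im=cv2.imread("pics/wrist4.png")[145:265,200:325];s=cv2.imread("pics/side4.png")[140:225,195:265]
cv2.imwrite("pics/b4.png",np.hstack([cv2.resize(cv2.convertScaleAbs(im,alpha=1.6),(500,480),interpolation=cv2.INTER_CUBIC),cv2.resize(cv2.convertScaleAbs(s,alpha=1.3),(300,480),interpolation=cv2.INTER_CUBIC)]))
```

```text
(no output)
```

View pics/b4.png

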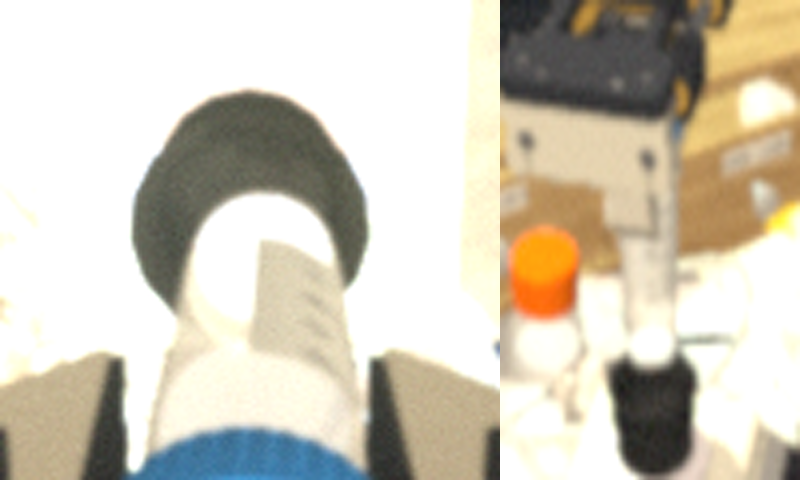

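Wrist crop: cup column centre ≈262.6, foot ≈265.8, so the foot sits about 2 mm toward +y. It is aligned within 1 mm in x, and the side view looks aligned (652 vs 653). I'll shift 1.5 mm in −y and descend under force control.

Run:
```python
from bench import manip, effector, viewer
from h import *
a=np.radians(17.8);o=ori(a+np.pi/2);p=[.5607,.0237]
manip.servo_line([*p,.186],o,vel=.08);manip.sleep(.5)
f0=np.mean([manip.current_force() for _ in range(3)],0);print("f0",f0)
z=.184
while z>.1635:
    manip.servo_line([*p,z],o,vel=.03);manip.sleep(.08)
    f=manip.current_force()-f0;t=manip.current_tool_pos();print(round(z,4),t.round(4),f.round(2),manip.current_finger_gap().round(4))
    if f[2]>3.0 or np.hypot(f[0],f[1])>6:break
    z-=.0015
print(manip.current_clock())
```

```text
f0 [-0.42413941 -0.02680591 -0.75609152]Traceback (most recent call last):
  File "<stdin>", line 9, in <module>
AttributeError: 'float' object has no attribute 'round'
```

Run:
```python
from bench import manip, effector, viewer
from h import *
a=np.radians(17.8);o=ori(a+np.pi/2);p=[.5607,.0237]
f0=np.array([-.2,-.1,-.5])
z=.1825
while z>.1625:
    manip.servo_line([*p,z],o,vel=.03);manip.sleep(.08)
    f=manip.current_force()-f0;t=manip.current_tool_pos();print(round(z,4),t.round(4),f.round(2),round(manip.current_finger_gap(),4))
    if f[2]>3.0 or np.hypot(f[0],f[1])>6:break
    z-=.0015
print(manip.current_clock())
```

```text
0.1825 [0.5607 0.0237 0.1825] [0.42 0.16 0.19] 0.0324
0.181 [0.5607 0.0237 0.181 ] [-0.   -0.58  0.2 ] 0.0324
0.1795 [0.5607 0.0237 0.1795] [ 0.97 -0.74 -0.05] 0.0327
0.178 [0.5607 0.0237 0.178 ] [0.49 0.14 0.26] 0.0328
0.1765 [0.5607 0.0237 0.1765] [-0.26  1.26 -0.61] 0.033
0.175 [0.5607 0.0237 0.175 ] [ 0.08 -0.14 -0.83] 0.0326
0.1735 [0.5607 0.0237 0.1735] [ 0.43  0.49 -0.06] 0.0328
0.172 [0.5607 0.0237 0.172 ] [ 0.36  0.35 -0.38] 0.0329
0.1705 [0.5607 0.0237 0.1705] [ 0.66  0.64 -0.15] 0.0329
0.169 [0.5606 0.0237 0.1689] [-0.43  0.25  0.08] 0.0328
0.1675 [0.5607 0.0237 0.1675] [ 0.41 -0.81 -0.15] 0.0325
0.166 [0.5607 0.0237 0.166 ] [-0.39  0.95 -0.47] 0.0327
0.1645 [0.5607 0.0237 0.1645] [0.08 0.17 0.49] 0.0327
0.163 [0.561  0.0239 0.1633] [-0.69  0.27  3.27] 0.033
27.7417
```

The tube entered freely and met the floor at z≈0.164, as predicted. Now I'll press to about 8 N / 5 mm.

Run:
```python
from bench import manip, effector, viewer
from h import *
a=np.radians(17.8);o=ori(a+np.pi/2);p=[.5607,.0237]
z=.162;f0=-.5
while z>.155:
    manip.servo_line([*p,z],o,vel=.02)
    F=[]
    for _ in range(6): manip.sleep(.05);F.append(manip.current_force())
    f=np.mean(F,0);t=manip.current_tool_pos();print(round(z,4),t.round(4),f.round(2),round(manip.current_finger_gap(),4))
    if f[2]-f0>7.7 or t[2]<.1587:break
    z-=.0007
manip.sleep(.5)
F=[]
for _ in range(10): manip.sleep(.05);F.append(manip.current_force())
print(np.mean(F,0),manip.current_tool_pos(),manip.current_clock())
out=[]
for n,(x,y) in (("side",(195,140)),("wrist",(200,145))):
    im=viewer.get_image(n)[:,:,::-1];cv2.imwrite(f"pics/{n}5.png",im);out.append(cv2.resize(im[y:y+100,x:x+90],(396,440),interpolation=cv2.INTER_CUBIC))
cv2.imwrite("pics/f5.png",np.hstack(out))
```

```text
0.162 [0.5608 0.0238 0.1621] [-0.01  0.34  3.42] 0.0325
0.1613 [0.5608 0.0237 0.1614] [-0.07 -0.1   4.47] 0.0332
0.1606 [0.5608 0.0237 0.1607] [ 0.03 -0.19  4.98] 0.033
0.1599 [0.5609 0.0237 0.1601] [-0.13  0.1   5.43] 0.0331
0.1592 [0.561  0.0238 0.1595] [0.03 0.28 5.94] 0.0325
0.1585 [0.561  0.0239 0.1589] [0.16 0.26 6.7 ] 0.0325
0.1578 [0.5611 0.0239 0.1583] [-0.07  0.1   7.11] 0.0326
[-0.10124195  0.33321027  7.33740104] [0.56113503 0.02385557 0.15830133] 32.5917
```

View pics/f5.png

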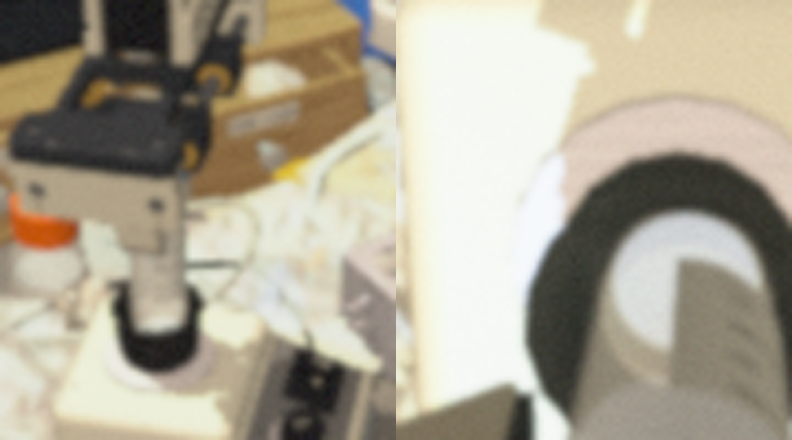

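Final view: the tube foot is in the cup recess and centred laterally, and the cup has visibly sunk. The gripper is well above the rim. Sink is 4.8 mm by force and 4.7–5.5 mm by position, so I'm handing in.

Run:
```python
from bench import manip
print(manip.current_force(),manip.current_tool_pos(),manip.current_clock());manip.hand_in()
```

```text
[0.3357757  0.16251218 7.05770233] [0.56114868 0.02386385 0.15831101] 32.6917
the job is handed in; nothing more can be done
```

The job is handed in at 32.7 s of the allowed 58 s; hand-in gives no verdict, so success is judged from my own checks.

- **Rocker switch:** I pressed the right end down with closed fingertips. It gave at 3–5 N over about 4.5 mm, then stopped hard at up to 17.6 N. A wrist picture afterwards showed the left end raised.
- **Tube:** I gripped it with a 30 N grip setting and lifted it well clear of the rack. It went into the cup without touching the sides, after a 1.5 mm correction from the wrist picture.
- **Cup:** The final reading was about 7.1–7.3 N, or roughly 7.8 N once the sensor offset is removed. That means the cup has sunk about 4.8 mm by force. By tool position it is 4.7 to 5.5 mm, depending on the contact height used. The gripper is clear of the mixer and still holds the tube.

**Disagreements:**
- The fingers read 32–33 mm apart on a 30 mm tube.
- The tube looked tilted by about 0.025 rad in the grip, within the 0.12 rad limit.
- The top and wrist cameras placed the tube about 4 mm apart; I used the wrist camera.

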